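# Set the face-pad press gap with the knurled wheel

### The arm

A 6-joint arm with a two-finger parallel gripper is mounted at the origin on the work surface. World frame = base frame: x ahead of the robot, y to its left, z up, the work surface at z = 0. Lengths are in m, angles in rad, forces in N, time in s.
With the tool pointing down it reaches from about 0.325 to 0.775 m from the base axis. Payload 5.5 kg.
Tool frame: the origin (TCP) lies between the finger pads; the fingertips stand 8 mm ahead of it and the grasp point (between the pads) lies 11 mm behind it (tcp_to_tips is the distance from the TCP to the fingertips, in m); z points along the fingers, y is the direction in which the jaws open and shut (so a half turn about z gives the same grasp; the last joint's range is limited). The gripper opens to 88 mm and grips with 3 to 60 N. Pads are 20 mm wide; open, the fingers measure 115 mm over their backs; the gripper's body (75 mm by 178 mm) begins 61 mm behind the grasp point.
Start: joints at [1.283, 0.091, 1.231, -0, 1.82, -0.057], TCP at [0.137, 0.584, 0.231] pointing down, gripper open.
Joint ranges: [-2.87, 2.87], [-0.86, 2.18], [0.17, 2.46], [-1.51, 4.65], [0.06, 2.69], [-2.65, 2.65]. Speed limits (rad/s): [2.57, 2.57, 3.01, 3.14, 3.14, 3.14].

### API

Orientations are given as a unit quaternion [w, x, y, z].
In Python, from bench import * gives the robot as it stands. Calls block until the motion is done:
- move_to(position, orientation): joint-space move of the TCP to a pose.
- move_l(position, speed=0.15, orientation=None): straight line of the TCP; orientation=None keeps the orientation; speed is the mean speed in m/s.
- movej(angles): joint-space move.
- gripper_open() and close(): open the fingers fully, or close them until they stop; the grip force is fixed at half the most.
- hold(seconds).
- inverse_kinematics(position, orientation): joint angles nearest the present ones, or None.
- state(): the state.
- get_image(name): name is "scene" or "side" or "wrist"; returns a dict with "frame" (480x640x3 uint8, blue, green, red), "depth" (480x640 float32, m along the optical axis (not along the pixel's ray), 0 where there is no reading), "camera_matrix" (3x3 intrinsics, pixels), "k1" (the pictures are not rectified: a ray, as slopes to the right and down, at radius r is drawn at 1 + k1 r^2 times it, then the intrinsics apply), "view" (4x4, takes a point from world to camera coordinates). Camera axes: x right, y up, looking along -z (the intrinsics and any distortion apply to the point x, -y, -z); pixel columns grow to the right and rows downward; lengths in m; the calibration is good to about 2 mm. A picture is of the moment at which its call begins.
A pose or a line that the arm cannot do raises IKError and nothing moves.
- job_done(): hands the job in, once; it reports no verdict.
The state is a dict: "time": time; "joint_pos": joint angles; "dq": joint speeds; "joint_torque": joint torques, N m; "ee_pos": TCP position; "ee_rot": TCP orientation; "ft_force": force on the tool from outside, world axes, zero at the start; "moment": the same for the moment, N m; "finger_gap": finger opening in m.
Only numpy, scipy, OpenCV 4.12 (cv2) and the standard library are available. Lean on these libraries where they do the work, as an engineer would, in place of code of your own. Each camera call takes 0.05 s, during which the arm holds its last target.

### The job

Close the gap of the small mallet-face press to its gauge mark: with a fingertip on top of the knurled wheel, roll it, stroke after stroke, until the little pointer on the sliding jaw stands level with the raised metal rib on the gauge block (within the rib's width). Move the jaw only by the wheel, do not push the jaw itself, and leave the mallet head, face pad, tap and wedge lying where they are. Then take the hand clear.

Things in the scene. Friction and masses are not known exactly. Their poses are not given: they have to be found in the camera images.
- press: The press, fixed to the bench: a grey bed 160 x 330 x 25 mm (x, y, z) with a fixed dark steel jaw at its +y end (68 mm wide in x, inner face at y = +110 mm, top 80 mm above the bench) and the knurled wheel at its -y end. Origin: centre of the bed's underside, on the bench. Its z is up; its y runs along the bed from the wheel to the fixed jaw.
- wheel_top (a point): Highest point of the knurled steel wheel, fixed in the press at (0, -110, 115) mm. The wheel is 80 mm in diameter and 36 mm wide; its axle is level along the press's x, 40 mm below this point. It stands between two fork cheeks (60 mm over their outsides along x) whose round tops reach 101 mm above the bench: the wheel's top 14 mm stands free.
- adjuster (a joint): Turn of the knurled wheel, rad; 0 at the start, grows as the wheel's top is rolled towards the fixed jaw (press +y), which closes the gap. The jaw moves 8 mm per rad, that is 1 mm for every 5 mm of rim travel, and back when rolled back. It turns easily (1 N at the rim) and stays put; a fingertip resting on top with about 5 N and dragged along the press's y takes the rim along by friction.
- jaw (a joint): Travel of the sliding jaw along press +y, m; 0 at the start, grows as the gap closes. The jaw is a dark steel block 68 x 30 x 53 mm (x, y, z), top 80 mm above the bench, its closing face at press y = -10 mm at the start (gap to the fixed jaw 120 mm).
- pointer (a point): End of the pointer, a bright metal blade 4 mm wide sticking out 16 mm from the jaw's +x side at its closing edge, 47 mm above the bench. This point is the middle of the blade's width, on its tip; it moves with the jaw. Axes as the press.
- gauge_mark (a point): Near end, at mid-width, of the mark: a raised metal rib 6 mm wide (along press y), 24 mm long (along press x) on top of a dark steel block 24 x 24 x 18 mm fixed on the bed's far (+x) margin; rib top 47 mm above the bench, 2 mm clear of the pointer's tip in x. The block stands 18 to 42 mm (along y) ahead of the pointer at the start. Axes as the press.
- head: Rosewood mallet head with two bronze bands, 54 x 210 x 54 mm, lying loose beyond the press. Origin: centre of the underside. Leave alone.
- face_pad: Grey rubber face pad, disc 56 mm in diameter, 10 mm thick, lying loose on the robot's side of the press. Origin: centre of the underside. Leave alone.
- wedge: Turned ash wedge, a taper 68 mm high, 34 mm wide at the foot, standing loose beyond the wheel. Origin: centre of the underside. Leave alone.
- tap: Steel thread tap, 90 mm long, 10 mm thick, lying loose on the robot's side of the press. Origin: about mid-length, on the underside. Leave alone.

How it is judged:
By the outcome, as a careful person would: the job done as asked, in the order asked, and still so for the second after the job is handed in, with the robot touching nothing.
It also fails if it takes over 58 s, if anything falls off the work surface, if the arm or the gripper's body presses on something with over 40 N, if the wrist force passes 120 N, or if a joint passes its speed limit or range.

## Working session

There is one attempt and no reset: what is moved stays moved. The work goes in short steps, each a Python script; the robot and the scene stay as the last script left them, time stands still between calls to the robot, and variables do not carry over. Pictures are saved under pics/ and viewed, and the job is handed in when it is done.

```bash
mkdir -p pics; ls; python3 - <<'E'
from bench import *
import cv2
s=state(); print(s['time'],s['ee_pos'],s['ee_rot'],s['ft_force'],s['finger_gap'])
for n in ['scene','side','wrist']:
    g=get_image(n); cv2.imwrite(f'pics/{n}0.png',g['frame']); print(n,g['camera_matrix'],g['k1'],g['view'])
    import numpy as np; np.savez(f'pics/{n}0.npz',**g)
E
```

```text
pics
0.0 [0.13719155 0.58382964 0.22953411] [-1.59650213e-04  1.15171978e-01  9.93345114e-01 -9.35542421e-04] [-0.16911683 -0.62985909 -0.28156165] 0.08743855944726939
scene [[478.17701116   0.         314.27953154]
 [  0.         478.17701116 246.49437507]
 [  0.           0.           1.        ]] -0.08438594107814677 [[ 0.53366773  0.8454606   0.01987759 -0.38180312]
 [-0.58724604  0.35356028  0.72810522  0.25951702]
 [ 0.60855635 -0.4002393   0.68517711 -1.16893326]
 [ 0.          0.          0.          1.        ]]
side [[623.78289598   0.         316.16791716]
 [  0.         623.78289598 241.82599376]
 [  0.           0.           1.        ]] -0.10332958920012451 [[-0.90034423 -0.43514845  0.00510877  0.5532914 ]
 [ 0.32655971 -0.66781594  0.66886517 -0.21945097]
 [-0.28764392  0.60387722  0.74336618 -0.9127985 ]
 [ 0.          0.          0.          1.        ]]
wrist [[408.34007757   0.         325.45516864]
 [  0.         408.34007757 232.28090655]
 [  0.           0.           1.        ]] -0.0401356537465502 [[ 0.22909199  0.97340066 -0.00283111 -0.5989895 ]
 [-0.94487009  0.22167632 -0.24099816  0.02995252]
 [-0.23396018  0.05788578  0.97052144 -0.39051703]
 [ 0.          0.          0.          1.        ]]
```

View pics/scene0.png

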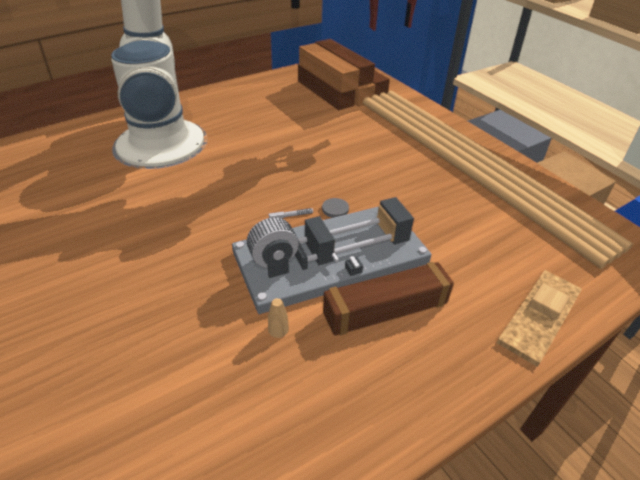

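View pics/side0.png

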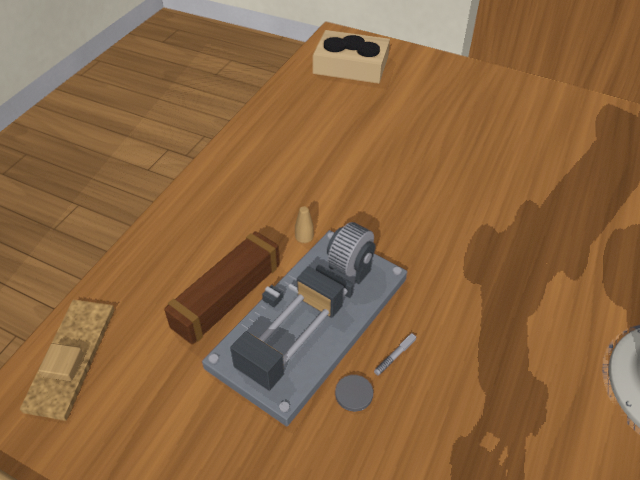

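View pics/wrist0.png

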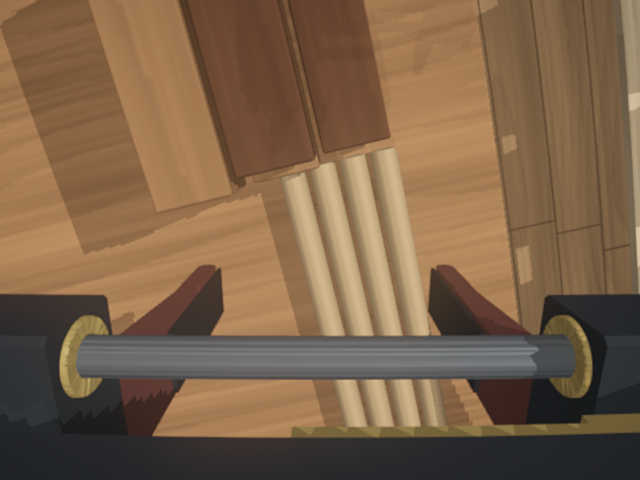

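```bash
cat > h.py <<'E'
import numpy as np, cv2
def rays(g,uv):
    K=g['camera_matrix'];k1=float(g['k1'])
    n=cv2.undistortPoints(np.asarray(uv,float).reshape(-1,1,2),K,np.array([k1,0,0,0,0])).reshape(-1,2)
    V=g['view'];R=V[:3,:3];c=-R.T@V[:3,3]
    d=np.c_[n[:,0],-n[:,1],-np.ones(len(n))]@R
    return c,d
def onplane(g,uv,z):
    c,d=rays(g,uv); return c+d*((z-c[2])/d[:,2])[:,None]
def proj(g,P):
    P=np.atleast_2d(P);V=g['view'];q=P@V[:3,:3].T+V[:3,3]
    x=q[:,0]/-q[:,2];y=-q[:,1]/-q[:,2];f=1+float(g['k1'])*(x*x+y*y);K=g['camera_matrix']
    return np.c_[K[0,0]*x*f+K[0,2],K[1,1]*y*f+K[1,2]]
def cloud(g):
    h,w=g['depth'].shape
    uv=np.stack(np.meshgrid(np.arange(w),np.arange(h)),-1).reshape(-1,2)
    c,d=rays(g,uv);t=g['depth'].reshape(-1,1)
    return (c+d*t).reshape(h,w,3),g['depth']>0
E
python3 - <<'E'
from h import *
for n in ['scene','side']:
    g=np.load(f'pics/{n}0.npz')
    P,ok=cloud(g)
    f=g['frame'].astype(int); grey=(f.max(2)-f.min(2)<40)
    m=ok&(abs(P[...,2]-.025)<.006)&grey&(abs(P[...,0]-.5)<.3)
    m=m.astype(np.uint8)
    nl,l,st,ce=cv2.connectedComponentsWithStats(m); k=1+st[1:,4].argmax(); m=l==k
    # wheel/jaw heights
    q=P[m]; print(n,m.sum(),'z med',np.median(q[:,2]))
    # pixel contour onto plane
    uv=np.argwhere(m)[:,::-1]; pp=onplane(g,uv,.025)[:,:2].astype(np.float32)
    r=cv2.minAreaRect(pp*1000); print(r); print(cv2.boxPoints(r))
    c=np.array(r[0])/1000
    w=ok&(np.hypot(P[...,0]-c[0],P[...,1]-c[1])<.25)&(P[...,2]>.103)&(P[...,2]<.13)
    q=P[w]; print('wheel pts',len(q),q.mean(0),q.max(0),q.min(0))
E
```

```text
scene 5447 z med 0.024842279223235453
((563.9495849609375, 131.63015747070312), (330.92462158203125, 162.77418518066406), 79.09612274169922)
[[452.7327   -15.449539]
 [612.5681   -46.24022 ]
 [675.1665   278.70984 ]
 [515.33105  309.50055 ]]
wheel pts 638 [0.54323404 0.02299361 0.11056427] [0.56276261 0.05682212 0.1171481 ] [ 0.51747579 -0.00535373  0.10301396]
side 10450 z med 0.024874629755371247
((557.523681640625, 138.39093017578125), (331.76171875, 161.6621551513672), 79.9870376586914)
[[449.08194  -10.909119]
 [608.28174  -39.01748 ]
 [665.96545  287.69098 ]
 [506.76562  315.79935 ]]
wheel pts 689 [0.53908237 0.03358563 0.11109721] [0.56617135 0.0615292  0.11825444] [ 0.51484104 -0.00358129  0.10304317]
```

```bash
python3 - <<'E'
from h import *
a=np.deg2rad(79.54); y=np.array([np.cos(a),np.sin(a),0]); x=np.array([y[1],-y[0],0]); z=np.array([0,0,1.])
for n,c in [('scene',(.56395,.13163,0)),('side',(.55752,.13839,0))]:
    g=np.load(f'pics/{n}0.npz')
    for P in [(0.05,-.012,.047),(.052,.018,.047)]:
        print(n,proj(g,np.array(c)+x*P[0]+y*P[1]+z*P[2]))
    u,v=proj(g,np.array(c)+x*.05+y*.0+z*.047)[0].astype(int)
    cv2.imwrite(f'pics/{n}z.png',cv2.resize(g['frame'][v-40:v+40,u-50:u+50],None,fx=8,fy=7.5*8/7.5*1.0,interpolation=cv2.INTER_CUBIC)[:600,:800]); print(u-50,v-40)
E
```

```text
scene [[337.20316863 261.7801961 ]]
scene [[353.73019699 258.15904735]]
293 220
side [[289.55625871 285.73170525]]
side [[276.65354705 297.40741904]]
234 250
```

```bash
python3 - <<'E'
import cv2
for n in ['scene','side']:
    print(cv2.imread(f'pics/{n}z.png').shape)
E
```

```text
(600, 800, 3)
(600, 800, 3)
```

View pics/scenez.png

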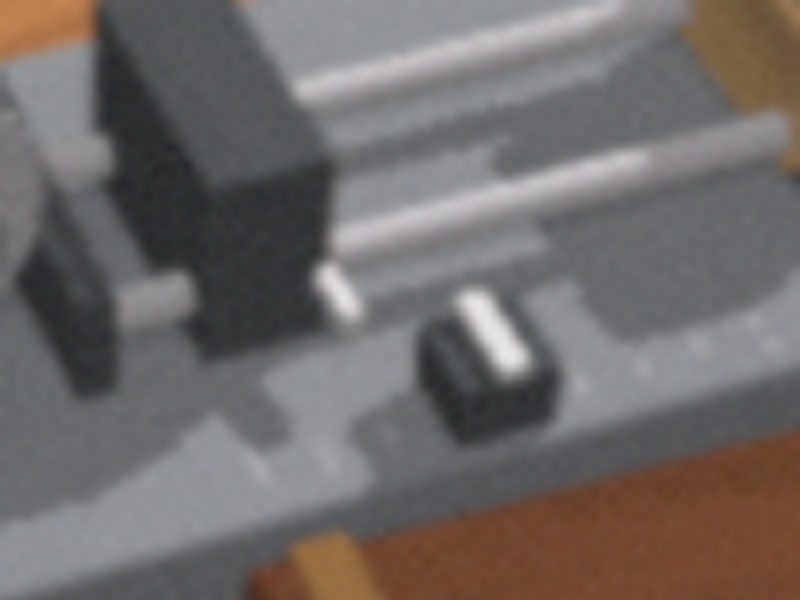

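View pics/sidez.png

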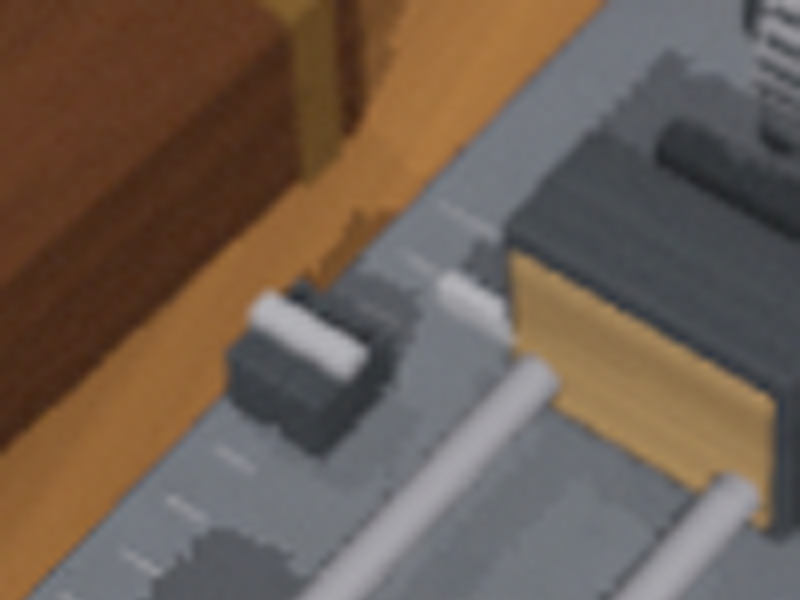

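```bash
cat >> h.py <<'E'
A=np.deg2rad(79.54); Y=np.array([np.cos(A),np.sin(A),0]); X=np.array([Y[1],-Y[0],0])
C={'scene':np.array((.56395,.13163,0)),'side':np.array((.55752,.13839,0))}
def blobs(g,n,lo=-.03,hi=.06,x0=.036,x1=.085):
    """bright blobs near margin at z=.047, press coords"""
    f=g['frame'].astype(int); m=((f.min(2)>165)).astype(np.uint8)
    h,w=m.shape; nl,l,st,ce=cv2.connectedComponentsWithStats(m)
    out=[]
    for k in range(1,nl):
        if st[k,4]<5: continue
        p=onplane(g,np.argwhere(l==k)[:,::-1],.047)-C[n]
        q=np.c_[p@X,p@Y]; c=q.mean(0)
        if x0-.01<c[0]<x1 and lo<c[1]<hi and st[k,4]<200: out.append((st[k,4],c.round(4),q.min(0).round(4),q.max(0).round(4)))
    return out
E
python3 - <<'E'
from h import *
for n,t,r in [('scene',(337.1,259.5),(351.75,257.25)),('side',(289.4,286),(278.6,295.2))]:
    g=np.load(f'pics/{n}0.npz')
    p=onplane(g,[t,r],.047)-C[n]; print(n,np.c_[p@X,p@Y])
    for b in blobs(g,n): print(b)
E
```

```text
scene [[ 0.04492165 -0.00995287]
 [ 0.04879091  0.01576329]]
(np.int32(19), array([ 0.0362, -0.0097]), array([ 0.0285, -0.0121]), array([ 0.0438, -0.0073]))
(np.int32(43), array([0.0578, 0.0159]), array([0.0456, 0.0123]), array([0.0694, 0.0196]))
side [[ 0.04986944 -0.01143169]
 [ 0.05224232  0.01285337]]
(np.int32(13), array([ 0.0456, -0.0132]), array([ 0.0392, -0.0148]), array([ 0.0516, -0.012 ]))
(np.int32(35), array([0.0666, 0.0127]), array([0.0557, 0.0104]), array([0.0769, 0.0151]))
```

```bash
cat > r.py <<'E'
from bench import *
from h import *
W=np.array([.541,.027,0])
phi=(A+np.pi/2)/2; Q=[0,float(np.cos(phi)),float(np.sin(phi)),0]
def P(s,z): return list(W+Y*s+np.array([0,0,z]))
def F(): 
    f=np.array(state()['ft_force']); return np.array([f@X,f@Y,f[2]]).round(2)
E
python3 - <<'E'
from r import *
close(); print(state()['time'],state()['finger_gap'])
move_to(P(-.013,.150),Q); print(state()['time'],state()['ee_pos'],F())
g=get_image('side'); cv2.imwrite('pics/side1.png',g['frame'])
move_l(P(-.013,.130),.08); f0=F(); print(f0)
z=.130
while z>.112:
    z-=.001; move_l(P(-.013,z),.03); f=F(); 
    if z<.1255: print(round(z,4),f, state()['ee_pos'][2].round(4))
    if f[2]-f0[2]>3.5: break
print(state()['time'])
g=get_image('side'); cv2.imwrite('pics/side2.png',g['frame'])
E
```

```text
1.4917 2.7579223300009032e-05
3.9833 [0.53871788 0.01494935 0.15013695] [0.62 0.32 0.49]
[-0.42  0.46 -0.4 ]
0.125 [ 0.32 -0.58 -0.44] 0.1249
0.124 [ 0.01  0.16 -0.26] 0.1239
0.123 [-0.07  0.73  0.4 ] 0.1229
0.122 [-1.55 -0.09  2.04] 0.1225
0.121 [-2.16 -1.3   5.73] 0.1222
6.6833
```

```bash
python3 - <<'E'
from r import *
for s in [-.006,0,.006,.013]:
    move_l(P(s,.121),.04); print(s,F(),np.round(state()['ee_pos'],4))
print(state()['time'])
for n in ['side','scene']:
    g=get_image(n); cv2.imwrite(f'pics/{n}3.png',g['frame'])
    for b in blobs(g,n): print(n,b)
E
```

```text
-0.006 [-2.78 -0.45  9.67] [0.5403 0.0213 0.123 ]
0 [-4.16  0.85 10.41] [0.5414 0.0275 0.1232]
0.006 [-3.18  0.96  8.28] [0.5426 0.0335 0.1228]
0.013 [-1.02  1.98  5.58] [0.5439 0.0406 0.1221]
7.9833
side (np.int32(36), array([0.0663, 0.0128]), array([0.0557, 0.0104]), array([0.0769, 0.0151]))
side (np.int32(15), array([ 0.0451, -0.0079]), array([ 0.038 , -0.0095]), array([ 0.0517, -0.0064]))
scene (np.int32(20), array([ 0.0362, -0.0043]), array([ 0.028, -0.007]), array([ 0.0433, -0.0019]))
scene (np.int32(44), array([0.058, 0.016]), array([0.0456, 0.0123]), array([0.0694, 0.0198]))
```

View pics/side3.png

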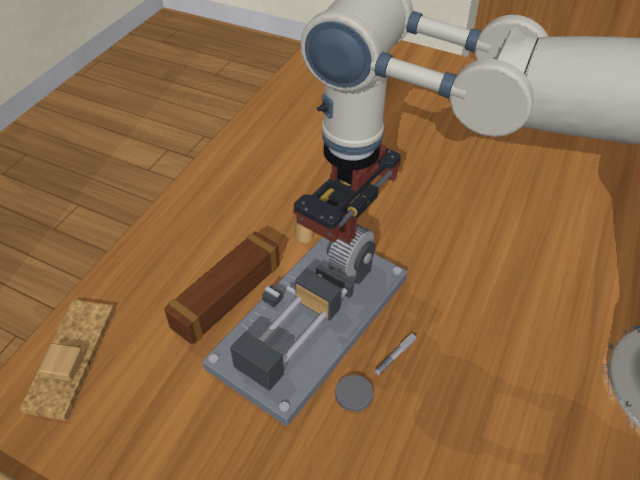

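```bash
python3 - <<'E'
from r import *
for i in range(3):
    move_l(P(.013,.130),.1); move_l(P(-.013,.130),.12); move_l(P(-.013,.1215),.06); move_l(P(-.013,.121),.03); a=F()
    move_l(P(0,.1212),.05); b=F(); move_l(P(.013,.121),.05); print(a,b,F(),state()['time'])
    for n in ['side','scene']:
        g=get_image(n); cv2.imwrite(f'pics/{n}4{i}.png',g['frame']); B=blobs(g,n)
        print(n,[(int(b[0]),b[1]) for b in B])
E
```

```text
[-0.01 -3.15  6.77] [-1.58  1.21  9.51] [0.68 1.75 5.78] 10.0583
side [(36, array([0.0663, 0.0128])), (15, array([ 0.0455, -0.0025]))]
scene [(21, array([0.0369, 0.0009])), (45, array([0.0575, 0.0161]))]
[ 0.43 -2.07  6.17] [-1.89  1.28 10.06] [-0.2   2.78  5.53] 12.1333
side [(36, array([0.0663, 0.0128])), (13, array([0.0449, 0.003 ]))]
scene [(20, array([0.0364, 0.0066])), (45, array([0.0578, 0.0159]))]
[-0.32 -1.82  6.9 ] [-1.79  1.26  9.69] [-0.02  1.88  5.46] 14.2083
side [(36, array([0.0663, 0.0128])), (14, array([0.0446, 0.0083]))]
scene [(21, array([0.0363, 0.0116])), (43, array([0.0578, 0.0159]))]
```

```bash
python3 - <<'E'
from r import *
move_l(P(.013,.130),.1); move_l(P(-.011,.130),.12); move_l(P(-.011,.1215),.06); move_l(P(-.011,.121),.03)
move_l(P(0,.1212),.05); move_l(P(.011,.121),.05); print(F())
move_l(P(.011,.135),.08); move_l(P(-.02,.24),.2); print(state()['time'])
for n in ['side','scene']:
        g=get_image(n); cv2.imwrite(f'pics/{n}5.png',g['frame']); B=blobs(g,n)
        print(n,[(int(b[0]),b[1]) for b in B])
        u,v=proj(g,C[n]+X*.055+Y*.013+np.array([0,0,.047]))[0].astype(int)
        cv2.imwrite(f'pics/{n}5z.png',cv2.resize(g['frame'][v-25:v+25,u-33:u+33],None,fx=12,fy=12,interpolation=cv2.INTER_CUBIC))
E
```

```text
[-1.01  1.81  6.48]
17.2083
side [(39, array([0.0664, 0.0128])), (17, array([0.0448, 0.0128]))]
scene [(65, array([0.0506, 0.016 ]))]
```

View pics/side5z.png

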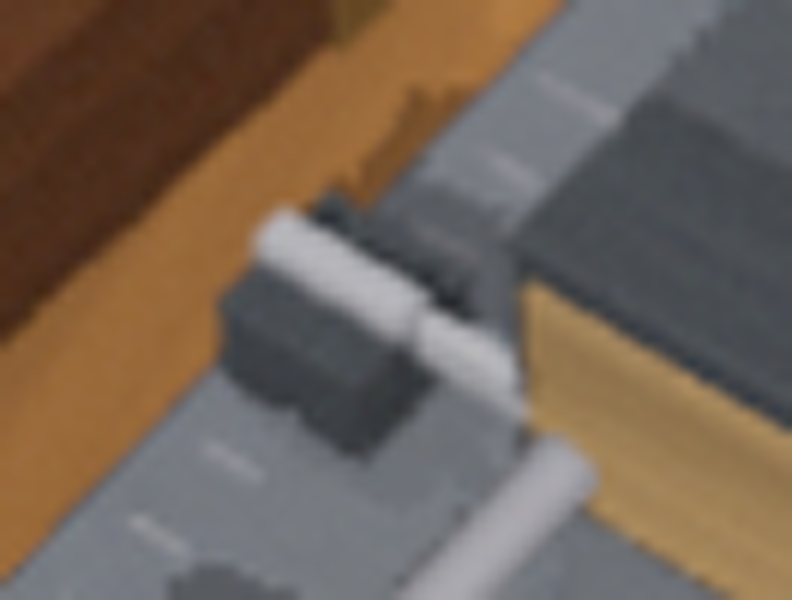

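View pics/scene5z.png

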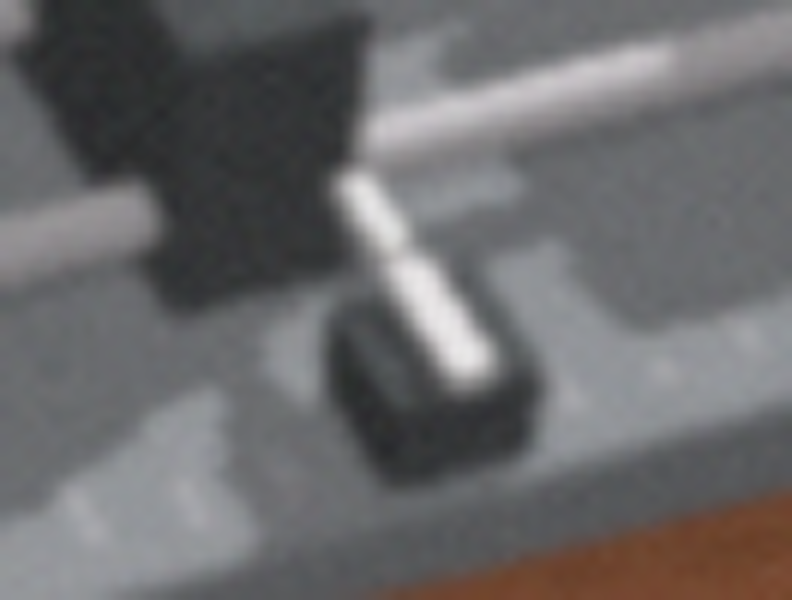

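View pics/side5.png

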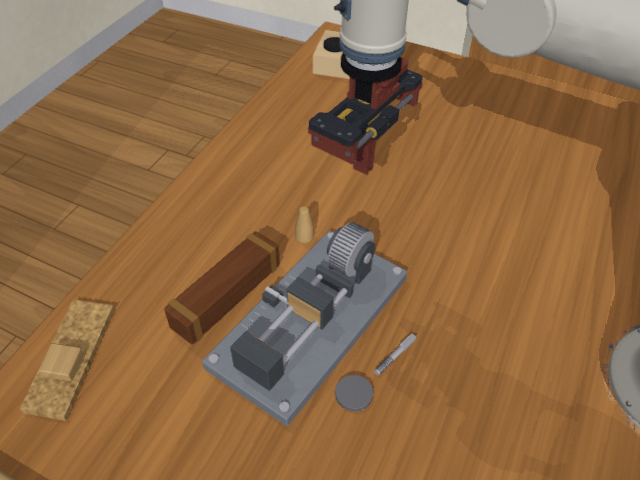

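The side and scene close-ups both show the pointer blade in line with the rib: the joint is at about (415,330) in the side crop and (395,250) in the scene crop. The loose parts haven't moved, and the hand is clear.

```bash
python3 - <<'E'
from bench import *
hold(0.3); print(state()['time'],state()['ft_force']); job_done()
E
```

```text
17.6083 [0.2684722  0.5326749  0.48410704]
the job is handed in; nothing more can be done
```

The pointer now stands level with the gauge rib, and the job is handed in at 17.6 s of the 58 s allowed. I rolled the wheel with the closed fingertips in five strokes: four of 26 mm and a last one of 22 mm. The tips pressed with about 5–10 N, and the jaw moved about 26 mm in all. I then lifted the hand clear.

- **Alignment:** in the side view, the pointer and the rib both measure y = 12.8 mm, a difference of about 0.0 mm. In the scene view, the two bright shapes ran together into one, so I could not measure them separately. By eye, that close-up shows them in line.
- **Loose parts:** in the last side picture, the mallet head, face pad, tap and wedge lie where they started.
- **Contact:** the wrist force was at noise level when I handed the job in.
- **Disagreement:** the two cameras placed the press 6–7 mm apart. I used the average to place the finger. For the alignment I compared pointer and rib within each view, which mostly cancels that error.

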